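# Reset the hold-down on a sole-plate drilling jig

### The job

The hold-down foot of the blue drilling jig stands clear of the boot sole plate. Loosen the lock ring by its bar, screw the black knob clockwise until the foot bears snugly (not hard) on the sole plate, then tighten the lock ring clockwise again, firmly but without forcing it, so that the setting stays; let go of everything, do not shift the plate and leave the other things on the bench alone.

Things in the scene. Friction and masses are not known exactly. Their poses are not given: they have to be found in the camera images.
- lever_post (a point): centre of the upright round steel post (14 mm thick, from 116 to 166 mm above the bench; this point at 148 mm) at the end of the lock ring's bar, 90 mm from the ring's upright axis; the bar (10 mm thick) lies at 114 to 124 mm. Pinch the post from above or push it sideways; it swings level round the axis of the knob, clear of the knob and of the bridge all the way.
- lock_turn (a joint): turn of the lock ring, rad, growing clockwise seen from above (tightening); range 0 (loosest) to 2.5. It starts tight at 1.05 to 1.16; turned back by 0.7 rad it is fully loose. It grips again at an angle that depends on where the knob was left: 0.2 to 0.9 rad beyond where it stood at the start, so it must be felt (it touches nothing before 1.0).
- lock_ring: dark steel lock ring, 50 mm across, 115 to 126 mm above the bench, with the bar and post; origin on its axis at bench height, z up, x along the bar. Loose, it turns against 0.5 N m of friction (5.5 N at the post); squeezing the washer adds 0.006 N m per newton, 0.3 rad after first touch it is 40 N, 0.25 rad further 160 N. Forces read while it moves are true, at rest friction carries a part.
- washer: thin brass washer between ring and flange, goes down 6 mm per rad of the ring but does not turn; squeezed on the knob's flange it blocks the knob (over 0.8 N m to turn it). Tight is 40 to 160 N on the flange; at the moving post a push of 8 N makes 40 N, 11 N makes 80 N (aim for this), 16 N makes 160 N (forced). Let go, it stays tight, easing to 80 N if more. Origin on the axis at bench height
- adjuster: the black bar knob with its sleeve and its steel flange (48 mm across, top 106 mm above the bench) on which the washer is squeezed; turns, does not rise or sink. Origin on the axis at bench height, x along the bar
- knob_grip (a point): middle of the black bar knob on top of the jig, on the axis of the ring, 164 mm above the bench; bar 64 mm long (along this point's x), 14 mm thick (along y), from 144 to 178 mm above the bench: pinch it across its thickness from above
- adj_turn (a joint): turn of the knob, rad, growing clockwise seen from above (foot goes down 6 mm per rad); range 0 to 2.2; starts at 0.1 to 0.5. The foot meets the plate between 0.8 and 1.35, different each time; 0.12 rad further it already presses with about 70 N. With the ring loose it turns against 0.15 N m of friction plus 0.006 N m per newton of the foot; let go, it keeps up to 25 N of foot force and unwinds to that if more.
- foot: rubber-faced round foot, 26 mm across, under the jig's bridge, pushed down by the knob; origin at the centre of its underside. Snug: it presses on the sole plate with 5 to 80 N (aim for about 20 N); more marks the plate
- sole_plate: grey plastic boot sole plate, 110 x 66 x 18 mm, lying loose on the aluminium anvil under the foot; origin at its underside, under the foot to within 10 mm. The anvil's height differs by up to 3 mm between starts
- jig: blue steel drilling jig, bolted down: base 170 x 200 mm, a bridge (60 mm wide, 166 mm long along y) with its top 100 mm above the bench; origin on the bench under the axis of knob, ring and foot; z up
- glue_bottle: white bottle with an orange cap, 68 mm across, 170 mm tall; leave it alone; origin at its underside or middle
- primer_can: white can, 80 mm across, 130 mm tall; leave it alone; origin at its underside or middle
- screw_bin: clear open plastic bin 90 x 70 x 55 mm; leave it alone; origin at its underside or middle
- screwdriver: screwdriver lying on the bench; leave it alone; origin at its underside or middle
- tape_roll: roll of grey tape lying flat, 100 mm across, 24 mm high; leave it alone; origin at its underside or middle
- spare_plate: a second grey sole plate lying on the bench, 110 x 66 x 18 mm, not part of this job; leave it alone; origin at its underside or middle
- hex_wrench: wrench lying on the bench; leave it alone; origin at its underside or middle
- driver: yellow and black cordless driver standing on its battery, about 205 mm tall; leave it alone; origin at its underside or middle
Mind the look-alikes: they are no part of the job. Leave any pink look-alike of the sole_plate alone.

How it is judged:
On the way, in this order (a step that is already met when the one before it is completed fails the run):
1. the lock ring is loosened (contact force between washer and adjuster below 2 N), for 0.2 s.
2. with the ring still loose, the foot is screwed down until it bears on the sole plate with at least 5 N (contact force between foot and sole_plate above 5 N and contact force between washer and adjuster below 5 N), for 0.2 s.
At the end, for the whole second after the job is handed in: the lock ring squeezes its washer on the knob's flange with more than 40 N, the foot presses on the sole plate with 5 to 80 N, the plate lies within 8 mm of where it was, ring and knob at rest and released (contact force between washer and adjuster above 40 N and contact force between foot and sole_plate between 5 and 80 N and distance of sole_plate from where it was at the start of the episode below 0.008 m and velocity of joint lock_turn between -0.05 and 0.05 rad/s and velocity of joint adj_turn between -0.05 and 0.05 rad/s); the robot touches nothing.
It fails at once if the lock ring is forced (over 160 N of washer on flange) (contact force between washer and adjuster above 160 N).
It fails at once if the foot presses the sole plate with over 80 N (contact force between foot and sole_plate above 80 N).
It fails at once if the sole plate is shifted by more than 15 mm (distance of sole_plate from where it was at the start of the episode above 0.015 m).
It fails at once if another thing on the bench is moved by more than 20 mm (distance of any of glue_bottle, primer_can, screw_bin, screwdriver, tape_roll, spare_plate, hex_wrench, driver from where it was at the start of the episode above 0.02 m).
It also fails if it takes over 72 s, if anything falls off the work surface, if the arm or the gripper's body presses on something with over 40 N, if the wrist force passes 120 N, or if a joint passes its speed limit or range.

### The arm

A 7-joint arm with a two-finger parallel gripper is mounted at the origin on the work surface. World frame = base frame: x ahead of the robot, y to its left, z up, the work surface at z = 0. Lengths are in m, angles in rad, forces in N, time in s.
With the tool pointing down it reaches from about 0.4 to 0.875 m from the base axis. Payload 19.3 kg.
Tool frame: the origin (TCP) lies on the front face of the gripper's body, between the roots of the fingers; the fingertips stand 73 mm ahead of it and the grasp point (between the pads) lies 54 mm ahead of it; z points along the fingers, y is the direction in which the jaws open and shut (so a half turn about z gives the same grasp; the last joint's range is limited). The gripper opens to 85 mm and grips with 20 to 120 N. Pads are 22 mm wide; open, the fingers measure 114 mm over their backs; the gripper's body (76 mm by 85 mm) begins 54 mm behind the grasp point. The pads swing forward as they close: fully open they stand 13 mm farther back than shut.
Start: joints at [-0.07, 0.521, -0.036, 1.599, 0.021, 1.021, -0.113], TCP at [0.625, -0, 0.304] pointing down, gripper open.
Joint ranges: [-2.91, 2.91], [-0.3, 2.13], [-1.5, 1.42], [0.17, 2.43], [-1.26, 4.41], [0.16, 1.93], [-2.52, 2.52]. Speed limits (rad/s): [1.89, 1.89, 2.39, 2.39, 3.01, 3.01, 3.01].

### API

Orientations are given as [roll, pitch, yaw] about the fixed x, y, z axes, in that order (R = Rz(yaw) Ry(pitch) Rx(roll)).
In Python, from workcell import bot gives the robot as it stands.
- The arm moves only by the shell command python3 -m crank 'ROWS' [OPENING] [FORCE]. ROWS is a JSON object of lists of equal length, an entry for each row: "travel": the shift along the world's x, y, z in cm, a list of three; "rot": the turn, a rotation vector about the world's x, y, z in degrees, a list of three. A call has 1 to 8 rows; each row is the pose to reach, as a shift and turn from the pose commanded when the call began; what a row does not reach only later rows make up. A row lasts 1/10 s, in which the tool goes at most 50 mm and 8.59 degrees, less where a joint would pass 70% of its speed; a pose out of reach is approached as far as the arm can. A call with a gripper value outside its range is refused whole. OPENING is the opening, from -1 (shut) to 1 (fully open), so that 0 is half open, set as the call begins (- or left out, the last holds). The fingers move at their own pace and stop on an object; FORCE is the grip in N (left out, the last holds). Time passes only in rows, so rows that repeat a pose let the fingers close. It gives the time, the measured TCP pose, the force and the opening at its end, in the units of the state.
- bot.observe(): the state, without advancing time (a new reading comes with each control period).
- bot.grab_frame(name): name is "scene" or "side" or "wrist"; returns the picture (480x640x3 uint8, red, green, blue); there is no depth.
- bot.camera_model(name): a dict with "fx", "fy", "cx", "cy" (pixels), "k1" (the pictures are not rectified: a ray, as slopes to the right and down, at radius r is drawn at 1 + k1 r^2 times it, then the intrinsics apply), "R" (3x3) and "t" (3): a world point X has camera coordinates R X + t. Camera axes: x right, y down, z forward; pixel columns grow to the right and rows downward; lengths in m; the calibration is good to about 2 mm. A picture is of the moment at which its call begins: read the wrist's pose just before it. camera_model takes no time and is no camera call; for the wrist camera it gives the pose at the moment of the call.
- bot.job_done(): hands the job in, once; it reports no verdict.
Trained networks look in the newest picture that a camera, given by its name, has taken for a name from the list of things; names that differ only in an ending like _2 or _b are one class to them, and where a whole thing is asked for, a point or a joint stands for the part that bears it (a point fixed in the world has none). Each returns a list of dicts, best first, with "conf" (0 to 1); they miss things now and then, are a little off and sometimes report something else, mostly with a low value. They report only what shows in the picture. A call takes as long as a camera call. They do not tell look-alikes from the thing itself.
- bot.silhouettes(camera, thing): "pixels" (480x640 bool, what is visible of it) and "box" ([centre column, centre row, width, height] in pixels, round what is visible of it).
The state is a dict: "clock": time; "qpos": joint angles; "qd": joint speeds; "joint_efforts": joint torques, N m; "position": TCP position; "tool_rot": TCP orientation; "force": force on the tool from outside, world axes, zero at the start; "moment": the same for the moment, N m; "grip_width": finger opening in m.
Only numpy, scipy, OpenCV 4.12 (cv2) and the standard library are available. Lean on these libraries where they do the work, as an engineer would, in place of code of your own. Each camera call takes 0.05 s, during which the arm holds its last target.

## Working session

There is one attempt and no reset: what is moved stays moved. The work goes in short steps, Python scripts to look and compute and a shell command to move; the robot and the scene stay as the last step left them, time stands still between calls to the robot, and variables do not carry over. Pictures are saved under pics/ and viewed, and the job is handed in when it is done.

```bash
mkdir -p pics; ls
python3 - <<'E'
from workcell import bot
import cv2, numpy as np
s=bot.observe(); print({k:np.round(v,3) for k,v in s.items()})
for c in ["scene","side","wrist"]:
    im=bot.grab_frame(c); cv2.imwrite(f"pics/{c}0.png",im[:,:,::-1])
    m=bot.camera_model(c); print(c,{k:np.round(v,4).tolist() for k,v in m.items()})
    for n in ["lever_post","knob_grip","jig","sole_plate","lock_ring"]:
        print(n,[(round(d["conf"],2),np.round(d["box"]).tolist()) for d in bot.silhouettes(c,n)])
E
```

```text
pics
{'clock': np.float64(0.0), 'qpos': array([-0.07 ,  0.522, -0.036,  1.6  ,  0.021,  1.021, -0.113]), 'qd': array([-0.   ,  0.002,  0.001,  0.002,  0.   , -0.   ,  0.001]), 'joint_efforts': array([-4.0000e-03, -9.2711e+01,  1.9780e+00, -3.6993e+01,  1.8000e-02,
        8.0000e-03, -0.0000e+00]), 'position': array([ 0.625, -0.   ,  0.303]), 'tool_rot': array([-3.14 ,  0.   ,  1.571]), 'force': array([0.621, 0.481, 0.545]), 'moment': array([ 0.011, -0.075,  0.002]), 'grip_width': np.float64(0.085)}
scene {'fx': 437.115, 'fy': 437.115, 'cx': 322.5171, 'cy': 233.4138, 'k1': -0.0727, 'R': [[-0.4676, 0.8839, 0.0013], [0.7576, 0.4016, -0.5146], [-0.4554, -0.2396, -0.8575]], 't': [0.3278, -0.323, 1.3994]}
lever_post [(0.72, [352.0, 259.0, 18.0, 43.0]), (0.69, [354.0, 261.0, 33.0, 20.0])]
knob_grip [(0.68, [353.0, 266.0, 33.0, 33.0])]
jig [(0.85, [352.0, 289.0, 100.0, 100.0])]
sole_plate [(0.91, [343.0, 292.0, 29.0, 21.0]), (0.9, [285.0, 239.0, 38.0, 44.0])]
lock_ring [(0.74, [354.0, 258.0, 18.0, 35.0])]
side {'fx': 472.2816, 'fy': 472.2816, 'cx': 324.4392, 'cy': 237.5753, 'k1': -0.1055, '
[... 207 characters left out ...]
 37.0])]
jig [(0.65, [341.0, 232.0, 82.0, 96.0])]
sole_plate [(0.91, [256.0, 307.0, 40.0, 43.0]), (0.68, [335.0, 239.0, 50.0, 23.0]), (0.57, [344.0, 314.0, 60.0, 38.0])]
lock_ring []
wrist {'fx': 405.3464, 'fy': 405.3464, 'cx': 325.5741, 'cy': 232.3328, 'k1': -0.0746, 'R': [[1.0, -0.0009, -0.0004], [-0.0007, -0.9544, 0.2984], [-0.0006, -0.2984, -0.9544]], 't': [-0.6255, -0.0384, 0.3803]}
lever_post [(0.7, [237.0, 234.0, 175.0, 165.0])]
knob_grip [(0.91, [273.0, 210.0, 109.0, 99.0])]
jig [(0.6, [280.0, 175.0, 264.0, 278.0])]
sole_plate [(0.8, [254.0, 372.0, 110.0, 61.0]), (0.67, [88.0, 295.0, 92.0, 109.0]), (0.61, [295.0, 170.0, 155.0, 106.0])]
lock_ring [(0.95, [236.0, 233.0, 179.0, 163.0])]
```

View pics/wrist0.png

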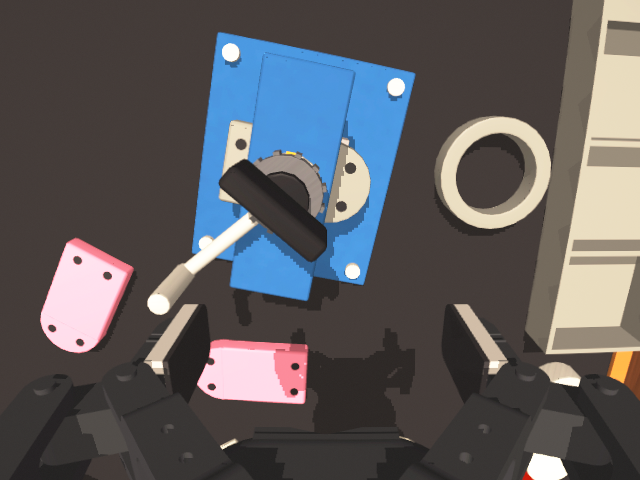

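View pics/scene0.png

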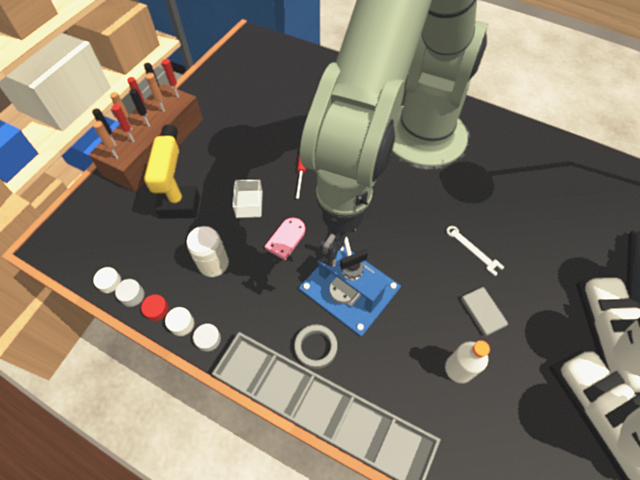

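View pics/side0.png

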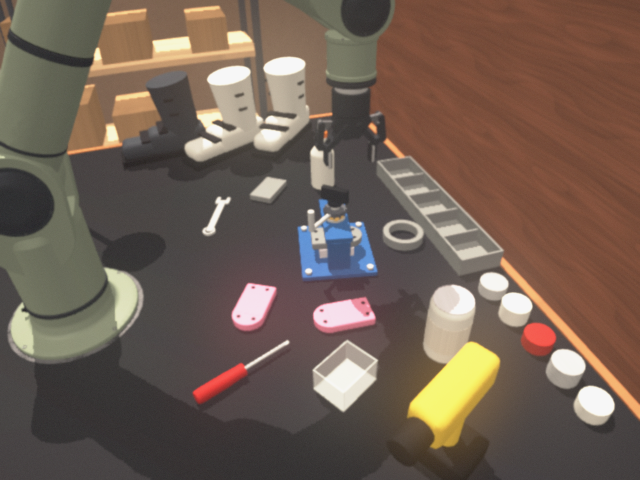

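```bash
cat > h.py <<'E'
import numpy as np, cv2
def K(m): return np.array([[m["fx"],0,m["cx"]],[0,m["fy"],m["cy"]],[0,0,1.]])
D=lambda m: np.array([m["k1"],0,0,0,0.])
def unp(m,uv,z):
    n=cv2.undistortPoints(np.array([[uv]],float),K(m),D(m)).ravel()
    R=np.array(m["R"]);t=np.array(m["t"]); c=-R.T@t; d=R.T@np.array([n[0],n[1],1]); return c+d*(z-c[2])/d[2]
def proj(m,X):
    R=np.array(m["R"]);t=np.array(m["t"])
    return cv2.projectPoints(np.atleast_2d(X).astype(float),cv2.Rodrigues(R)[0],t,K(m),D(m))[0].reshape(-1,2)
E
python3 - <<'E'
import cv2
im=cv2.imread("pics/wrist0.png")[130:330,130:370]
cv2.imwrite("pics/crop0.png",cv2.resize(im,None,fx=3,fy=3,interpolation=cv2.INTER_CUBIC))
E
```

```text
(no output)
```

View pics/crop0.png

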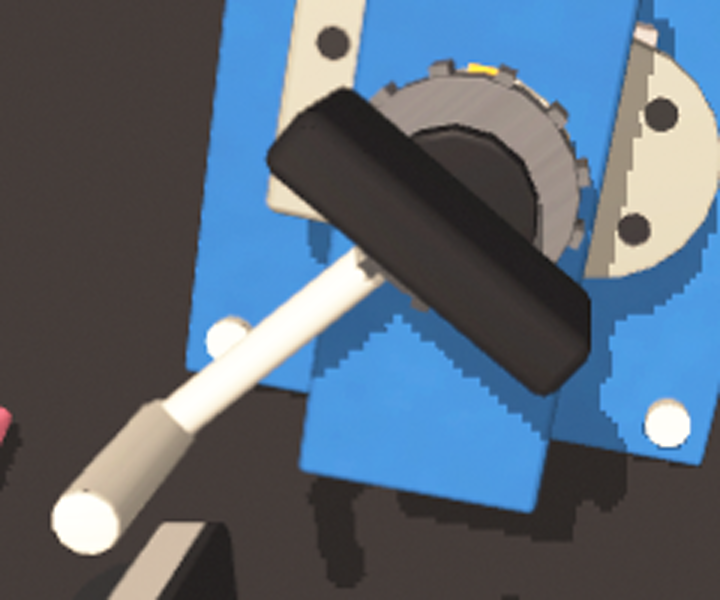

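Run:
```python
from workcell import bot
from h import *
from scipy.optimize import minimize
im=bot.grab_frame("wrist"); m=bot.camera_model("wrist")
d=bot.silhouettes("wrist","knob_grip")[0]; M=d["pixels"]
print(d["conf"],M.sum())
# image-based dark mask as well
def mask(p):
    x,y,a=p; c,s=np.cos(a),np.sin(a)
    P=[[x+u*c-v*s,y+u*s+v*c,z] for u in(-.032,.032) for v in(-.007,.007) for z in(.144,.178)]
    q=proj(m,P); h=cv2.convexHull((q*16).round().astype(np.int32))
    o=np.zeros((480,640),np.uint8); cv2.fillConvexPoly(o,h,1,shift=4); return o>0
def cost(p):
    o=mask(p); return 1-(o&M).sum()/(o|M).sum()
g=unp(m,(273,210),.164); print(g)
best=min((minimize(cost,[g[0]+dx,g[1]+dy,a],method="Nelder-Mead",options=dict(initial_simplex=[[g[0]+dx,g[1]+dy,a],[g[0]+dx+.005,g[1]+dy,a],[g[0]+dx,g[1]+dy+.005,a],[g[0]+dx,g[1]+dy,a+.1]])) for a in(-.9,-.6,-.4) for dx in(0,.004) for dy in(0,.004)),key=lambda r:r.fun)
print("knob",best.x,best.fun)
post=unp(m,(158.7,304),.166); print("post",post)
v=post-np.r_[best.x[:2],0]; print("r",np.hypot(*v[:2]),"ang",np.arctan2(v[1],v[0]))
for s in [(230.5,52),(396,87),(352.5,271),(207,243)]: print("bolt",unp(m,s,.02))
o=im.copy(); o[M]=o[M]//2+np.array([0,120,0],np.uint8)
e=mask(best.x).astype(np.uint8); cs,_=cv2.findContours(e,0,1); cv2.drawContours(o,cs,-1,(255,0,0),1)
cv2.imwrite("pics/fit0.png",cv2.resize(o[120:330,130:370,::-1],None,fx=3,fy=3))
```

```text
0.81 5489
[0.59748622 0.02315629 0.164     ]
knob [ 0.59991047  0.02395279 -0.74399464] 0.17362525458248468
post [ 0.52891825 -0.03216546  0.166     ]
r 0.09049394002412979 ang -2.472680794349672
bolt [0.54787944 0.12017577 0.02      ]
bolt [0.68421487 0.09227099 0.02      ]
bolt [ 0.65089493 -0.07268629  0.02      ]
bolt [ 0.51530245 -0.04470392  0.02      ]
```

View pics/fit0.png

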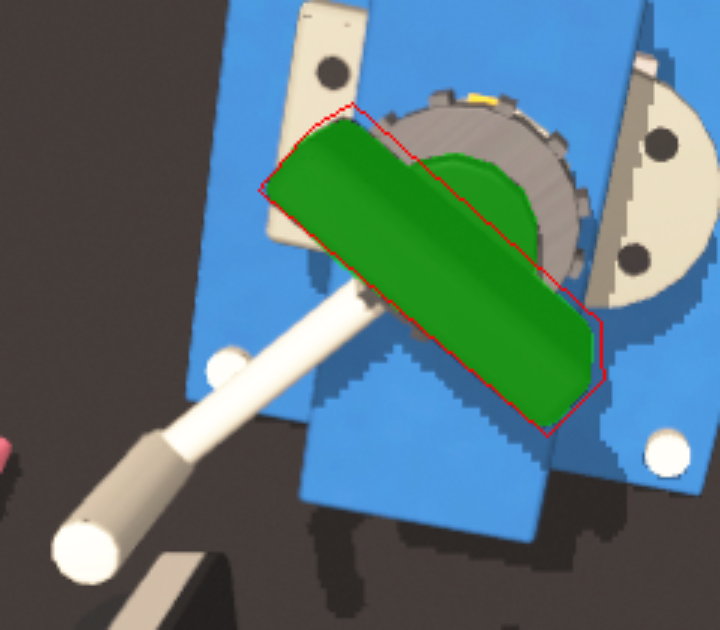

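```bash
python3 -m crank '{"travel":[[-1.2,-0.4,0],[-2.4,-0.8,0],[-3.6,-1.2,0],[-4.8,-1.6,0],[-6,-2,0],[-7.2,-2.4,0],[-9.6,-3.2,0],[-9.6,-3.2,0]],"rot":[[0,0,-8],[0,0,-16],[0,0,-24],[0,0,-32],[0,0,-40],[0,0,-48],[0,0,-52],[0,0,-52]]}' 1 40
python3 - <<'E'
from workcell import bot
from h import *
im=bot.grab_frame("wrist"); m=bot.camera_model("wrist"); s=bot.observe()
print(s["clock"],s["position"],s["tool_rot"],s["force"])
cv2.imwrite("pics/w1.png",im[:,:,::-1])
P=proj(m,[[.5996,.0238,.178],[.529,-.0322,.166],[.529,-.0322,.148]]);print(P)
E
```

```text
clock: 1.8
position: [0.527, -0.033, 0.3041]
tool_rot: [-3.141, 0.001, 0.659]
force: [1.3, -0.3, 0.8]
grip_width: 0.0855
1.85 [ 0.52830221 -0.03235284  0.30427714] [ 3.14146051e+00 -2.10281495e-04  6.62426005e-01] [ 0.64681094 -0.12183241  0.03406242]
[[323.94265093  75.19230082]
 [325.68468472 251.50305833]
 [325.66731582 241.01809497]]
```

View pics/w1.png

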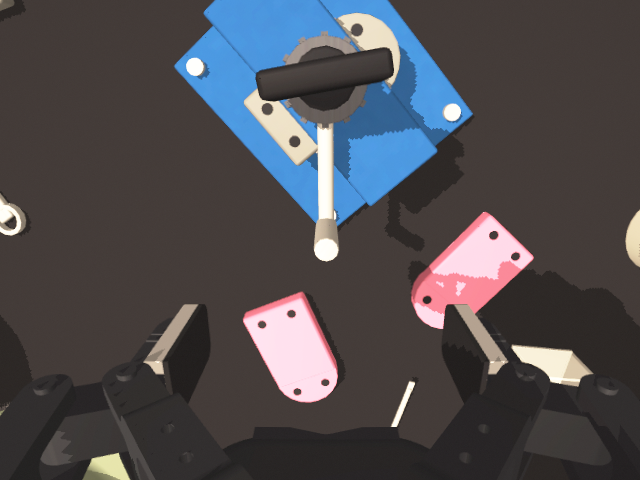

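```bash
python3 -m crank '{"travel":[[0,0,-3],[0,0,-6],[0,0,-9],[0,0,-10.2],[0,0,-10.2],[0,0,-10.2]],"rot":[[0,0,0],[0,0,0],[0,0,0],[0,0,0],[0,0,0],[0,0,0]]}' 1 40
python3 -m crank '{"travel":[[0,0,0],[0,0,0],[0,0,0],[0,0,0],[0,0,0],[0,0,0],[0,0,0]],"rot":[[0,0,0],[0,0,0],[0,0,0],[0,0,0],[0,0,0],[0,0,0],[0,0,0]]}' -1 40
python3 - <<'E'
from workcell import bot
from h import *
im=bot.grab_frame("wrist"); m=bot.camera_model("wrist"); s=bot.observe()
print(s["clock"],s["position"],s["tool_rot"],s["force"],s["moment"],s["grip_width"])
cv2.imwrite("pics/w2.png",im[:,:,::-1])
A=np.array([.5996,.0238]);p=s["position"][:2]-A; a0=np.arctan2(p[1],p[0]);r=np.hypot(*p);print(np.degrees(a0),r)
for da in range(0,56,6):
    a=a0+np.radians(da); print(da,np.round((r*np.array([np.cos(a),np.sin(a)])-p)*100,2))
E
```

```text
clock: 2.45
position: [0.5296, -0.032, 0.2028]
tool_rot: [3.141, -0.001, 0.663]
force: [0.2, -1.0, 0.8]
grip_width: 0.0852
clock: 3.15
position: [0.5291, -0.032, 0.2021]
tool_rot: [3.142, -0.0, 0.663]
force: [-1.6, 0.7, 5.6]
grip_width: 0.0133
3.2 [ 0.52908925 -0.03204395  0.20215901] [ 3.14144189e+00 -2.76974726e-04  6.63169920e-01] [-1.54615297  0.54967542  5.30316563] [ 0.04276145  0.23259428 -0.0077897 ] 0.01266541612746378
-141.6210562733453 0.08994617007253965
0 [0. 0.]
6 [ 0.62 -0.71]
12 [ 1.32 -1.34]
18 [ 2.07 -1.91]
24 [ 2.88 -2.39]
30 [ 3.74 -2.78]
36 [ 4.63 -3.08]
42 [ 5.55 -3.28]
48 [ 6.48 -3.39]
54 [ 7.42 -3.4 ]
```

View pics/w2.png

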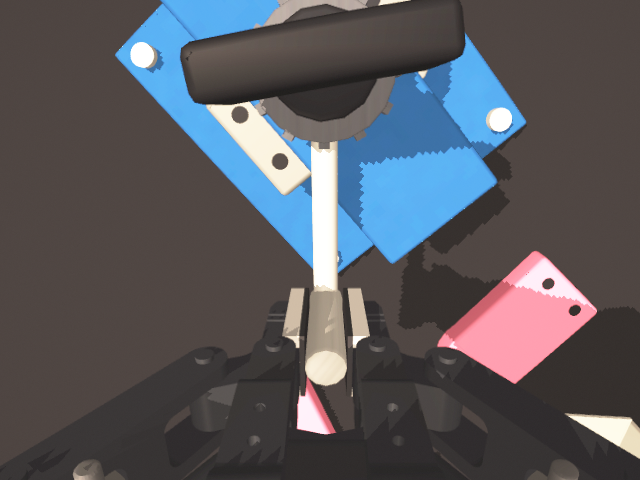

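```bash
python3 -m crank '{"travel":[[0.62,-0.71,0],[1.32,-1.34,0],[2.07,-1.91,0],[2.88,-2.39,0],[3.74,-2.78,0],[4.63,-3.08,0],[5.55,-3.28,0],[6.48,-3.39,0]],"rot":[[0,0,6],[0,0,12],[0,0,18],[0,0,24],[0,0,30],[0,0,36],[0,0,42],[0,0,48]]}' -1 40
python3 -m crank '{"travel":[[0,0,0],[0,0,0],[0,0,0]],"rot":[[0,0,0],[0,0,0],[0,0,0]]}' -1 40
python3 - <<'E'
from workcell import bot
from h import *
im=bot.grab_frame("wrist"); m=bot.camera_model("wrist"); s=bot.observe()
print(s["clock"],s["position"],s["tool_rot"],s["force"],s["moment"],s["grip_width"])
cv2.imwrite("pics/w3.png",im[:,:,::-1])
E
```

```text
clock: 4.0
position: [0.5937, -0.0655, 0.2021]
tool_rot: [-3.14, -0.001, 1.505]
force: [-6.5, 5.8, 8.3]
grip_width: 0.0127
clock: 4.3
position: [0.5943, -0.0655, 0.2022]
tool_rot: [3.14, -0.0, 1.501]
force: [4.3, 2.9, 3.3]
grip_width: 0.0126
4.35 [ 0.59428433 -0.06546252  0.20219334] [ 3.14026244e+00 -4.81579851e-04  1.50110967e+00] [3.68630779 4.37706518 1.96704948] [ 0.695426   -0.79113079  0.16917617] 0.01289966680660946
```

View pics/w3.png

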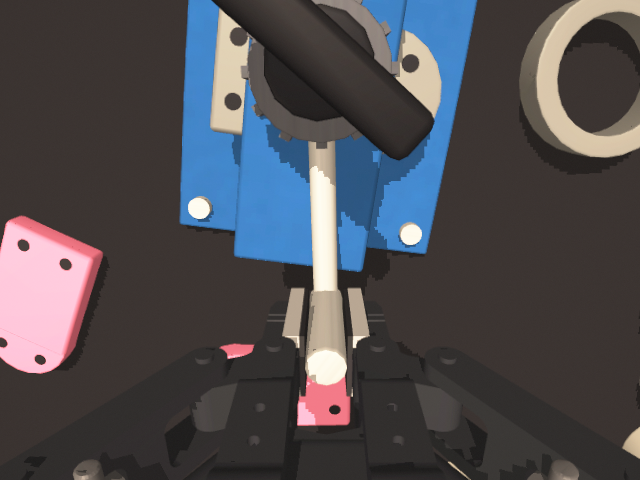

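```bash
python3 -m crank '{"travel":[[0,0,0],[0,0,0],[0,0,0],[0,0,3],[0,0,6],[0,0,9]],"rot":[[0,0,0],[0,0,0],[0,0,0],[0,0,0],[0,0,0],[0,0,0]]}' 1 40
python3 -m crank '{"travel":[[0.1,1,0],[0.2,3,0],[0.3,5,0],[0.4,7,0],[0.5,9,0],[0.5,9,0],[0.5,9,0]],"rot":[[0,0,8],[0,0,16],[0,0,24],[0,0,32],[0,0,40],[0,0,48],[0,0,51.5]]}' 1 40
python3 - <<'E'
from workcell import bot
from h import *
im=bot.grab_frame("wrist"); m=bot.camera_model("wrist"); s=bot.observe()
print(s["clock"],s["position"],s["tool_rot"],s["force"],s["moment"],s["grip_width"])
c,q=np.cos(-.744),np.sin(-.744)
P=[[.5996+u*c-v*q,.0238+u*q+v*c,.178] for u,v in((-.032,-.007),(.032,-.007),(.032,.007),(-.032,.007))]
o=im.copy(); cv2.polylines(o,[proj(m,P).round().astype(np.int32)],True,(255,0,0))
cv2.imwrite("pics/w4.png",o[:,:,::-1])
E
```

```text
clock: 4.95
position: [0.5934, -0.0661, 0.2928]
tool_rot: [-3.141, 0.0, 1.501]
force: [0.2, -0.3, 0.2]
grip_width: 0.0852
clock: 5.65
position: [0.5986, 0.0246, 0.2917]
tool_rot: [-3.141, -0.0, 2.406]
force: [0.0, 0.3, -0.7]
grip_width: 0.0857
5.7 [0.59863053 0.0240818  0.29169345] [-3.14105309e+00 -2.37878229e-04  2.40707111e+00] [0.88615531 0.32409101 0.39717877] [ 0.00364929  0.03860784 -0.03099071] 0.08530934497204598
```

View pics/w4.png

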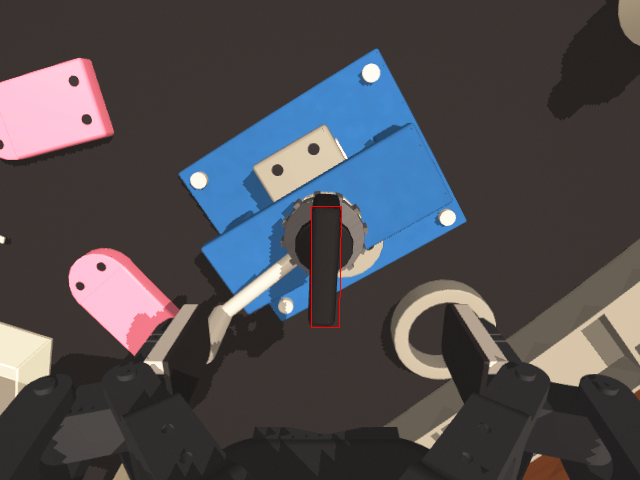

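```bash
python3 -m crank '{"travel":[[0.1,0,-3],[0.1,0,-5],[0.1,0,-7.2],[0.1,0,-7.2]],"rot":[[0,0,0],[0,0,0],[0,0,0],[0,0,0]]}' 1 60
python3 -m crank '{"travel":[[0,0,0],[0,0,0],[0,0,0],[0,0,0],[0,0,0],[0,0,0],[0,0,0]],"rot":[[0,0,0],[0,0,0],[0,0,0],[0,0,0],[0,0,0],[0,0,0],[0,0,0]]}' -1 60
python3 - <<'E'
from workcell import bot
from h import *
im=bot.grab_frame("wrist"); s=bot.observe()
print(s["clock"],s["position"],s["tool_rot"],s["force"],s["moment"],s["grip_width"])
cv2.imwrite("pics/w5.png",im[:,:,::-1])
E
```

```text
clock: 6.1
position: [0.5985, 0.0237, 0.2174]
tool_rot: [-3.138, -0.003, 2.398]
force: [0.4, 0.6, 0.4]
grip_width: 0.0855
clock: 6.8
position: [0.5992, 0.023, 0.2206]
tool_rot: [-3.14, 0.0, 2.399]
force: [-9.1, -6.0, 12.9]
grip_width: 0.0131
6.85 [0.59924701 0.02294875 0.22053941] [-3.13958527e+00  3.20149547e-04  2.39877916e+00] [-8.00090607 -6.6247675  14.02923715] [-1.36104389  1.82777357  0.00379764] 0.012667409755999894
```

View pics/w5.png

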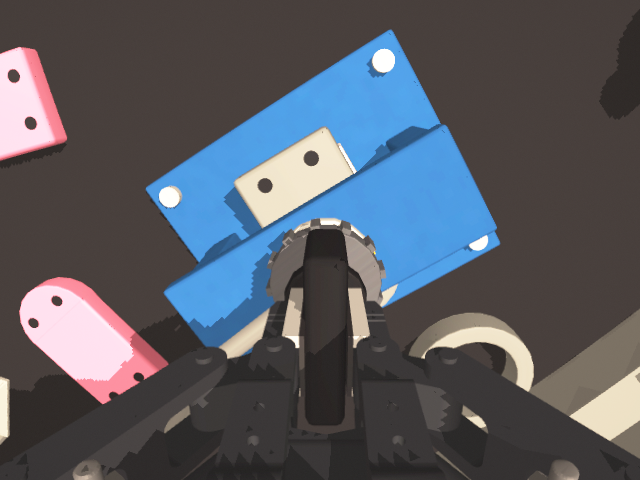

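```bash
python3 -m crank '{"travel":[[-0.05,-0.08,0.1],[-0.05,-0.08,0.1],[-0.05,-0.08,0.1],[-0.05,-0.08,0.1],[-0.05,-0.08,0.1]],"rot":[[0,0,0],[0,0,-3],[0,0,-6],[0,0,-9],[0,0,-12]]}' -1 60
cat > st.py <<'E'
from workcell import bot
import numpy as np
s=bot.observe(); print(s["clock"],s["position"].round(4),"yaw",np.degrees(s["tool_rot"][2]).round(2),s["force"].round(1),"M",s["moment"].round(3),s["grip_width"].round(4))
E
python3 st.py
```

```text
clock: 7.35
position: [0.599, 0.0227, 0.2207]
tool_rot: [-3.14, 0.0, 2.188]
force: [-2.1, -4.2, -4.3]
grip_width: 0.0132Traceback (most recent call last):
  File "st.py", line 3, in <module>
    s=bot.observe(); print(s["clock"],s["position"].round(4),"yaw",np.degrees(s["tool_rot"][2]).round(2),s["force"].round(1),"M",s["moment"].round(3),s["grip_width"].round(4))
                                                                                                                                                      ^^^^^^^^^^^^^^^^^^^^^
AttributeError: 'float' object has no attribute 'round'
```

```bash
sed -i 's/,s\["grip_width"\].round(4)//; s/s\["clock"\]/round(s["clock"],2)/' st.py
python3 -m crank '{"travel":[[0,0,0],[0,0,0]],"rot":[[0,0,-2],[0,0,-4]]}' -1 60; python3 st.py;python3 -m crank '{"travel":[[0,0,0],[0,0,0]],"rot":[[0,0,-2],[0,0,-4]]}' -1 60; python3 st.py
```

```text
clock: 7.55
position: [0.599, 0.0227, 0.2207]
tool_rot: [-3.14, 0.0, 2.119]
force: [-2.6, -4.5, -3.2]
grip_width: 0.0131
7.55 [0.599  0.0227 0.2207] yaw 121.39 [-2.6 -4.5 -3.2] M [-1.135  0.643  0.185]
clock: 7.75
position: [0.5989, 0.0227, 0.2207]
tool_rot: [-3.14, 0.0, 2.049]
force: [-3.7, -4.1, -2.2]
grip_width: 0.013
7.75 [0.5989 0.0227 0.2207] yaw 117.39 [-3.7 -4.1 -2.2] M [-1.115  0.647  0.138]
```

```bash
python3 -m crank '{"travel":[[0,0,0],[0,0,0]],"rot":[[0,0,-2],[0,0,-4]]}' -1 60 >/dev/null; python3 st.py
```

```text
7.95 [0.5989 0.0227 0.2207] yaw 113.39 [-3.1 -4.7 -3.1] M [-1.13   0.734  0.137]
```

```bash
python3 -m crank '{"travel":[[0,0,0],[0,0,0]],"rot":[[0,0,-2],[0,0,-4]]}' -1 60 >/dev/null; python3 st.py
```

```text
8.15 [0.5988 0.0227 0.2207] yaw 109.39 [-3.9 -5.7 -2.3] M [-1.137  0.818  0.097]
```

```bash
python3 -m crank '{"travel":[[0,0,0],[0,0,0]],"rot":[[0,0,-2],[0,0,-4]]}' -1 60 >/dev/null; python3 st.py
```

```text
8.35 [0.5988 0.0227 0.2207] yaw 105.38 [-5.1 -5.1 -2.8] M [-1.176  0.863  0.202]
```

```bash
sed -i 's/"M"/"j7",round(float(s["joint_efforts"][6]),3),"M"/' st.py; python3 -m crank '{"travel":[[0,0,0],[0,0,0]],"rot":[[0,0,-2],[0,0,-3]]}' -1 60 >/dev/null; python3 st.py
```

```text
8.55 [0.5988 0.0227 0.2207] yaw 102.39 [-3.7 -5.9 -2.1] j7 -0.077 M [-1.185  0.858  0.184]
```

```bash
python3 -m crank '{"travel":[[0,0,0],[0,0,0]],"rot":[[0,0,-1.5],[0,0,-3]]}' -1 60 >/dev/null; python3 st.py
```

```text
8.75 [0.5987 0.0226 0.2207] yaw 99.41 [-4.7 -5.  -2.2] j7 0.587 M [-1.185  0.903  0.174]
```

```bash
python3 -m crank '{"travel":[[0,0,0],[0,0,0]],"rot":[[0,0,-1.5],[0,0,-3]]}' -1 60 >/dev/null; python3 st.py
```

```text
8.95 [0.5987 0.0226 0.2206] yaw 96.4 [-3.5 -5.3 -0.7] j7 0.566 M [-1.14   1.034  0.141]
```

```bash
python3 -m crank '{"travel":[[0,0,0],[0,0,0]],"rot":[[0,0,-1],[0,0,-2]]}' -1 60 >/dev/null; python3 st.py
```

```text
9.15 [0.5987 0.0227 0.2207] yaw 94.43 [-4.3 -5.6 -1.4] j7 0.248 M [-1.191  1.045  0.239]
```

```bash
python3 -m crank '{"travel":[[0,0,0],[0,0,0]],"rot":[[0,0,-1],[0,0,-2]]}' -1 60 >/dev/null; python3 st.py
```

```text
9.35 [0.5987 0.0227 0.2206] yaw 92.44 [-5.3 -5.9 -1.8] j7 0.141 M [-1.17   1.077  0.332]
```

```bash
python3 -m crank '{"travel":[[0,0,0],[0,0,0]],"rot":[[0,0,-1],[0,0,-2]]}' -1 60 >/dev/null; python3 st.py
```

```text
9.55 [0.5987 0.0227 0.2207] yaw 90.44 [-5.9 -5.9 -1.9] j7 0.014 M [-1.188  1.096  0.477]
```

```bash
python3 -m crank '{"travel":[[0,0,0],[0,0,0],[0,0,0],[0,0,0],[0,0,2.5],[0,0,5],[0,0,7.5]],"rot":[[0,0,0],[0,0,0],[0,0,0],[0,0,0],[0,0,0],[0,0,0],[0,0,0]]}' 1 40 >/dev/null; python3 st.py
python3 -m crank '{"travel":[[-0.1,-2,0],[-0.2,-5,0],[-0.4,-8,0],[-0.5,-8.9,0],[-0.5,-8.9,0]],"rot":[[0,0,-1],[0,0,-2],[0,0,-3],[0,0,-4],[0,0,-4]]}' 1 40 >/dev/null; python3 st.py
python3 - <<'E'
from workcell import bot
from h import *
im=bot.grab_frame("wrist"); m=bot.camera_model("wrist"); s=bot.observe()
print(s["qpos"].round(2))
a=np.radians(-93.6);print(proj(m,[[.5996+.09*np.cos(a),.0238+.09*np.sin(a),.166]]))
print(bot.silhouettes("wrist","lever_post")[0]["box"])
cv2.imwrite("pics/w6.png",im[:,:,::-1])
im=bot.grab_frame("side");cv2.imwrite("pics/s6.png",cv2.resize(im[160:320,240:440,::-1],None,fx=4,fy=4-.25))
E
```

```text
10.25 [0.5993 0.0234 0.2969] yaw 90.51 [0.2 0.3 0.1] j7 -0.103 M [ 0.019 -0.024  0.018]
10.75 [ 0.594  -0.0675  0.2956] yaw 86.32 [-0.5  1.1 -0.4] j7 0.203 M [ 0.006 -0.007 -0.021]
[ 0.04  0.49 -0.04  1.68  0.02  0.97 -0.07]
[[324.05341672 257.94292346]]
[324.0, 152.5, 98.3, 233.7]
```

View pics/w6.png

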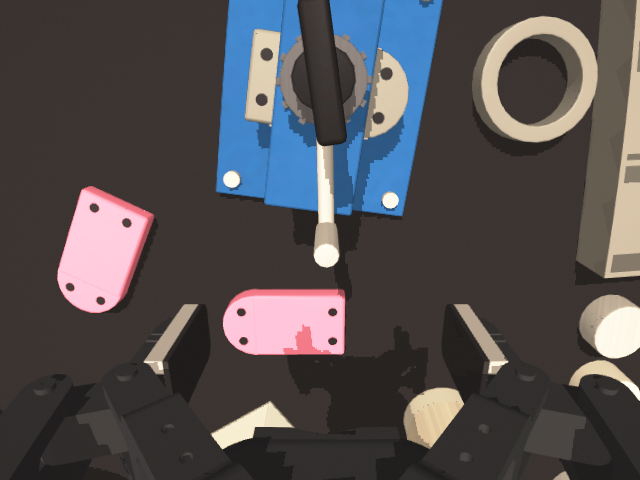

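View pics/s6.png

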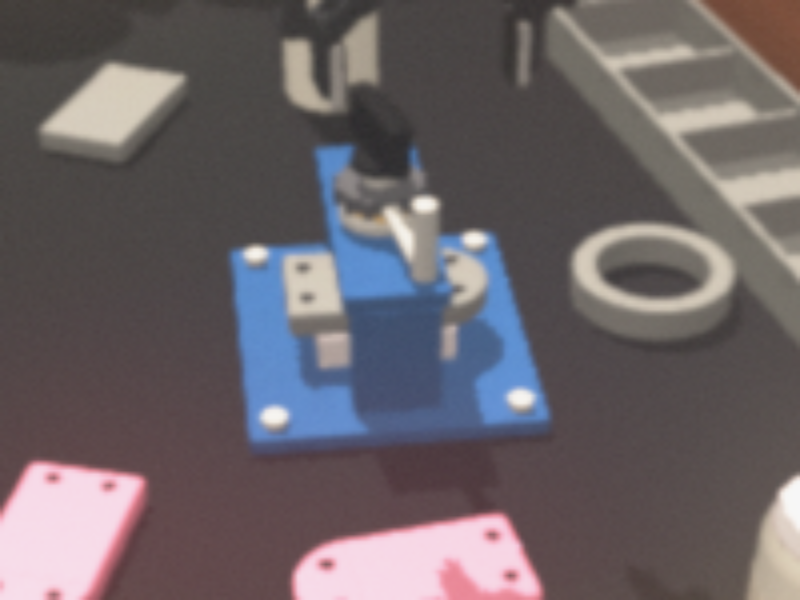

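```bash
python3 -m crank '{"travel":[[0,0.1,-3],[0,0.1,-6],[0,0.1,-9.3],[0,0.1,-9.3]],"rot":[[0,0,0],[0,0,0],[0,0,0],[0,0,0]]}' 1 40 >/dev/null; python3 st.py
python3 -m crank '{"travel":[[0,0,0],[0,0,0],[0,0,0],[0,0,0],[0,0,0],[0,0,0],[0,0,0]],"rot":[[0,0,0],[0,0,0],[0,0,0],[0,0,0],[0,0,0],[0,0,0],[0,0,0]]}' -1 40; python3 st.py
python3 - <<'E'
from workcell import bot
from h import *
s=bot.observe()
A=np.array([.5996,.0238]);p=s["position"][:2]-A; a0=np.arctan2(p[1],p[0]);r=np.hypot(*p);print(np.degrees(a0),r)
for da in range(0,-121,-6):
    a=a0+np.radians(da); print(da,np.round((r*np.array([np.cos(a),np.sin(a)])-p)*100,2))
E
```

```text
11.3 [ 0.5927 -0.0632  0.1994] yaw 86.62 [-1.   0.7  1. ] j7 -0.112 M [ 0.005  0.021 -0.004]
clock: 12.0
position: [0.5945, -0.0647, 0.2036]
tool_rot: [3.141, -0.0, 1.51]
force: [-1.9, -0.5, 8.8]
grip_width: 0.0126
12.0 [ 0.5945 -0.0647  0.2036] yaw 86.5 [-1.9 -0.5  8.8] j7 -0.004 M [-0.017  0.529  0.043]
-93.32916633914402 0.08867168561166701
0 [0. 0.]
-6 [-0.92  0.1 ]
-12 [-1.83  0.3 ]
-18 [-2.71  0.59]
-24 [-3.56  0.97]
-30 [-4.36  1.44]
-36 [-5.1   1.99]
-42 [-5.79  2.62]
-48 [-6.41  3.31]
-54 [-6.95  4.07]
-60 [-7.41  4.87]
-66 [-7.78  5.72]
-72 [-8.06  6.61]
-78 [-8.25  7.52]
-84 [-8.34  8.44]
-90 [-8.34  9.37]
-96 [-8.23 10.29]
-102 [-8.04 11.2 ]
-108 [-7.74 12.08]
-114 [-7.36 12.92]
-120 [-6.89 13.72]
```

```bash
python3 -m crank '{"travel":[[-0.92,0.1,0.1],[-1.83,0.3,0.1],[-2.71,0.59,0.1],[-3.56,0.97,0.1],[-4.36,1.44,0.1],[-5.1,1.99,0.1]],"rot":[[0,0,-6],[0,0,-12],[0,0,-18],[0,0,-24],[0,0,-30],[0,0,-36]]}' -1 40
cat > tg.py <<'E'
from workcell import bot
import numpy as np,sys
s=bot.observe();A=np.array([.5996,.0238])
p=s["position"][:2]-A;a=np.arctan2(p[1],p[0]);r=np.hypot(*p);t=np.array([np.sin(a),-np.cos(a)]);n=p/r
f=s["force"];d=np.degrees(a)
print(round(s["clock"],2),"ang",d.round(2),"r",(r*1000).round(1),"yaw",np.degrees(s["tool_rot"][2]).round(1),"push",(-f[:2]@t).round(2),"rad",(f[:2]@n).round(1),"fz",f[2].round(1),"M",s["moment"].round(2), "torq axis",(-(p[0]*f[1]-p[1]*f[0])).round(3))
# next 6 deg
for k in (-2,-4,-6,-8,-10,-12,-14,-16):
    b=a+np.radians(k); print(k,((.0888*np.array([np.cos(b),np.sin(b)])-.0888*n)*100).round(2), end=" ")
print()
E
python3 tg.py
```

```text
clock: 12.6
position: [0.5432, -0.0453, 0.2038]
tool_rot: [3.141, -0.0, 0.876]
force: [6.0, -2.5, -11.2]
grip_width: 0.0128
12.6 ang -129.24 r 89.2 yaw 50.2 push 6.21 rad -1.9 fz -11.2 M [-0.44 -1.12  0.06] torq axis -0.554
-2 [-0.24  0.2 ] -4 [-0.47  0.41] -6 [-0.69  0.62] -8 [-0.9   0.85] -10 [-1.11  1.08] -12 [-1.31  1.32] -14 [-1.5   1.56] -16 [-1.68  1.81]
```

```bash
python3 -m crank '{"travel":[[-0.24,0.2,-0.05],[-0.47,0.41,-0.05],[-0.69,0.62,-0.05],[-0.9,0.85,-0.05],[-1.11,1.08,-0.05],[-1.31,1.32,-0.05]],"rot":[[0,0,-2],[0,0,-4],[0,0,-6],[0,0,-8],[0,0,-10],[0,0,-12]]}' -1 40 >/dev/null;python3 tg.py
```

```text
13.2 ang -140.9 r 89.2 yaw 38.4 push 5.14 rad 2.0 fz -1.4 M [-1.21 -0.23  0.03] torq axis -0.459
-2 [-0.19  0.24] -4 [-0.37  0.49] -6 [-0.55  0.75] -8 [-0.71  1.01] -10 [-0.87  1.28] -12 [-1.01  1.56] -14 [-1.15  1.83] -16 [-1.28  2.12]
```

```bash
python3 -m crank '{"travel":[[-0.19,0.24,0],[-0.37,0.49,0],[-0.55,0.75,0]],"rot":[[0,0,-2],[0,0,-4],[0,0,-6]]}' -1 40 >/dev/null;python3 tg.py
```

```text
13.5 ang -146.89 r 89.2 yaw 32.4 push 5.05 rad 2.2 fz -0.0 M [-1.25 -0.25  0.01] torq axis -0.451
-2 [-0.16  0.26] -4 [-0.32  0.53] -6 [-0.47  0.8 ] -8 [-0.6   1.08] -10 [-0.73  1.37] -12 [-0.85  1.65] -14 [-0.95  1.94] -16 [-1.05  2.24]
```

```bash
python3 -m crank '{"travel":[[-0.16,0.26,0],[-0.32,0.53,0],[-0.47,0.8,0]],"rot":[[0,0,-2],[0,0,-4],[0,0,-6]]}' -1 40 >/dev/null;python3 tg.py
```

```text
13.8 ang -152.85 r 89.3 yaw 26.4 push 6.23 rad 1.2 fz -1.5 M [-1.26 -0.3  -0.  ] torq axis -0.556
-2 [-0.14  0.28] -4 [-0.26  0.56] -6 [-0.38  0.85] -8 [-0.49  1.14] -10 [-0.58  1.43] -12 [-0.67  1.73] -14 [-0.75  2.03] -16 [-0.81  2.33]
```

```bash
python3 -m crank '{"travel":[[-0.14,0.28,0],[-0.26,0.56,0]],"rot":[[0,0,-2],[0,0,-4]]}' -1 40 >/dev/null;python3 tg.py
```

```text
14.0 ang -156.78 r 89.3 yaw 22.4 push 7.11 rad 1.8 fz -0.4 M [-1.37 -0.19  0.08] torq axis -0.635
-2 [-0.12  0.29] -4 [-0.22  0.58] -6 [-0.32  0.87] -8 [-0.41  1.17] -10 [-0.48  1.47] -12 [-0.55  1.77] -14 [-0.6   2.08] -16 [-0.65  2.39]
```

```bash
python3 -m crank '{"travel":[[-0.12,0.29,0],[-0.22,0.58,0]],"rot":[[0,0,-2],[0,0,-4]]}' -1 40 >/dev/null;python3 tg.py
```

```text
14.2 ang -160.73 r 89.3 yaw 18.4 push 7.54 rad 1.0 fz 0.3 M [-1.56 -0.19  0.06] torq axis -0.673
-2 [-0.1   0.29] -4 [-0.18  0.59] -6 [-0.26  0.89] -8 [-0.33  1.2 ] -10 [-0.38  1.5 ] -12 [-0.43  1.81] -14 [-0.46  2.11] -16 [-0.48  2.42]
```

```bash
python3 -m crank '{"travel":[[-0.1,0.29,0],[-0.18,0.59,0]],"rot":[[0,0,-2],[0,0,-4]]}' -1 40 >/dev/null;python3 tg.py
```

```text
14.4 ang -164.63 r 89.3 yaw 14.4 push 9.76 rad 1.0 fz 0.3 M [-1.76 -0.17  0.06] torq axis -0.872
-2 [-0.08  0.3 ] -4 [-0.14  0.6 ] -6 [-0.2   0.91] -8 [-0.24  1.21] -10 [-0.28  1.52] -12 [-0.3   1.83] -14 [-0.32  2.14] -16 [-0.32  2.45]
```

```bash
python3 -m crank '{"travel":[[-0.04,0.15,0],[-0.08,0.3,0]],"rot":[[0,0,-1],[0,0,-2]]}' -1 40 >/dev/null;python3 tg.py
```

```text
14.6 ang -166.55 r 89.3 yaw 12.4 push 9.18 rad 0.3 fz -0.4 M [-1.78 -0.28  0.07] torq axis -0.819
-2 [-0.07  0.3 ] -4 [-0.12  0.61] -6 [-0.17  0.91] -8 [-0.2   1.22] -10 [-0.23  1.53] -12 [-0.24  1.84] -14 [-0.24  2.15] -16 [-0.23  2.46]
```

```bash
python3 -m crank '{"travel":[[-0.04,0.15,0],[-0.07,0.3,0]],"rot":[[0,0,-1],[0,0,-2]]}' -1 40 >/dev/null;python3 tg.py
```

```text
14.8 ang -168.47 r 89.3 yaw 10.4 push 9.31 rad 1.1 fz -0.7 M [-1.85 -0.29  0.1 ] torq axis -0.831
-2 [-0.06  0.3 ] -4 [-0.1   0.61] -6 [-0.14  0.92] -8 [-0.16  1.23] -10 [-0.18  1.54] -12 [-0.18  1.85] -14 [-0.17  2.16] -16 [-0.15  2.47]
```

```bash
python3 -m crank '{"travel":[[-0.03,0.15,0],[-0.06,0.3,0]],"rot":[[0,0,-1],[0,0,-2]]}' -1 40 >/dev/null;python3 tg.py
```

```text
15.0 ang -170.37 r 89.3 yaw 8.4 push 10.25 rad -0.1 fz -1.5 M [-1.95 -0.41  0.05] torq axis -0.915
-2 [-0.05  0.31] -4 [-0.08  0.61] -6 [-0.11  0.92] -8 [-0.12  1.23] -10 [-0.12  1.54] -12 [-0.12  1.85] -14 [-0.1   2.16] -16 [-0.07  2.47]
```

```bash
python3 -m crank '{"travel":[[-0.03,0.15,0],[-0.05,0.25,0]],"rot":[[0,0,-1],[0,0,-1.7]]}' -1 40 >/dev/null;python3 tg.py
```

```text
15.2 ang -172.02 r 89.3 yaw 6.7 push 10.15 rad -0.9 fz -2.8 M [-2.05 -0.6   0.17] torq axis -0.906
-2 [-0.04  0.31] -4 [-0.06  0.62] -6 [-0.08  0.93] -8 [-0.09  1.24] -10 [-0.08  1.55] -12 [-0.06  1.86] -14 [-0.04  2.16] -16 [0.   2.47]
```

```bash
python3 -m crank '{"travel":[[0,0,0],[0,0,0],[0,0,0],[0,0,0],[0,0,3],[0,0,6],[0,0,9],[0,0,11]],"rot":[[0,0,0],[0,0,0],[0,0,0],[0,0,0],[0,0,0],[0,0,0],[0,0,0],[0,0,0]]}' 1 40 
python3 -m crank '{"travel":[[0,0,0],[0,0,0],[0,0,0],[0,0,0]],"rot":[[0,0,0],[0,0,0],[0,0,0],[0,0,0]]}' 1 40 >/dev/null; python3 st.py
python3 - <<'E'
from workcell import bot
from h import *
im=bot.grab_frame("wrist"); m=bot.camera_model("wrist")
cv2.imwrite("pics/w7.png",im[:,:,::-1])
a=np.radians(-172.3);print(proj(m,[[.5996+.09*np.cos(a),.0238+.09*np.sin(a),.166]]))
im=bot.grab_frame("side");cv2.imwrite("pics/s7.png",im[:,:,::-1])
E
```

```text
clock: 16.0
position: [0.511, 0.0126, 0.3154]
tool_rot: [-3.141, -0.002, 0.119]
force: [0.6, -0.6, -0.3]
grip_width: 0.0849
16.4 [0.5105 0.0127 0.3126] yaw 6.8 [ 0.5  0.  -0.1] j7 0.006 M [-0.031 -0.009  0.001]
[[327.25970263 247.72213196]]
```

View pics/w7.png

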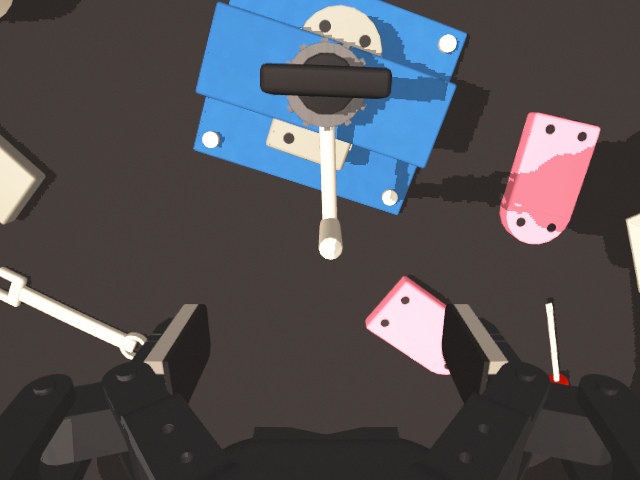

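View pics/s7.png

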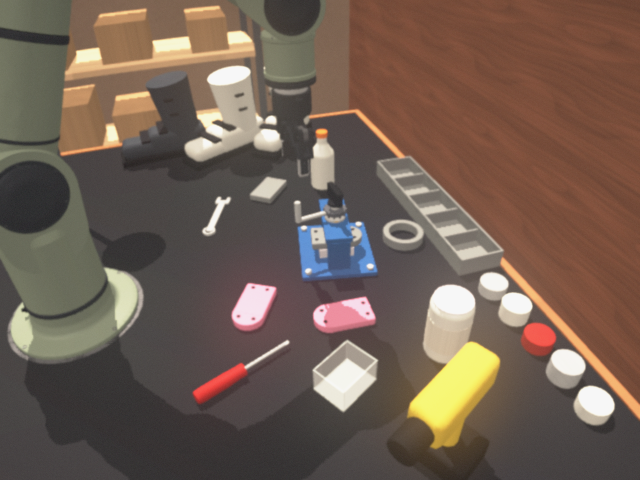

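Run:
```python
from workcell import bot
from h import *
im=cv2.imread("pics/w7.png"); m=bot.camera_model("wrist")
for deg in (-94,-90,-86,-82):
    a=np.radians(deg);c,q=np.cos(a),np.sin(a)
    P=[[.5996+u*c-v*q,.0238+u*q+v*c,.178] for u,v in((-.032,-.007),(.032,-.007),(.032,.007),(-.032,.007))]
    print(deg,proj(m,P).round(0).tolist())
cv2.imwrite("pics/c7.png",cv2.resize(im[20:150,230:420],None,fx=4,fy=4,interpolation=cv2.INTER_CUBIC))
```

```text
-94 [[256.0, 81.0], [386.0, 107.0], [393.0, 77.0], [261.0, 51.0]]
-90 [[257.0, 86.0], [388.0, 102.0], [393.0, 72.0], [259.0, 55.0]]
-86 [[258.0, 91.0], [390.0, 97.0], [392.0, 67.0], [258.0, 60.0]]
-82 [[259.0, 96.0], [391.0, 93.0], [391.0, 62.0], [257.0, 65.0]]
```

View pics/c7.png

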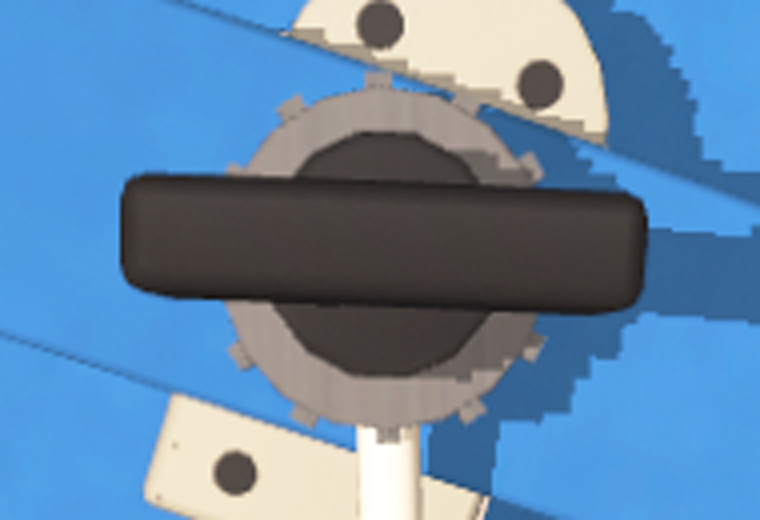

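Run:
```python
from workcell import bot
print(bot.job_done()); s=bot.observe(); print(s["clock"],s["force"])
```

```text
the job is handed in; nothing more can be done
None
the job is handed in; nothing more can be done
```

I handed the job in at about 16.5 s, and the checks I could make agree with a finished job. No verdict is reported, and neither the foot force nor the washer force can be read directly; both are worked out from the wrist readings.

- **Loosening:** I pinched the post and swung the ring 48° (0.84 rad) counter-clockwise, past the 0.7 rad needed for fully loose.
- **Setting the foot:** I turned the knob clockwise about 47°. The torque rose from about 0.15 to 0.48 N m over the last 4° or so, which puts the foot at roughly 50 N before I let go. After release the picture shows the knob about 3.5° back, which fits it unwinding to the stated 25 N or slightly under.
- **Tightening the ring:** I swung the ring clockwise to about 30° past its starting angle. The moving push ended at about 10.2 N, which your table puts near 70 N on the flange. Counting the gripper's own turning moment gives about 95 N instead. The two estimates disagree, but both lie within 40–160 N.
- **After letting go:** the gripper was open and above the jig with wrist forces near zero. In the last pictures the post sits within about 1° of where I left it. The plate and the other things on the bench look unmoved, judged by eye rather than measured.

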